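Stow a terminal block and snap the slide-top parts box shut

ROBOT

A 6-joint arm with a two-finger parallel gripper is mounted at the origin on a cart in front of the work surface, level with it; the furniture and walls round the work are solid. World frame = base frame: x ahead of the robot, y to its left, z up, the work surface at z = 0. Lengths are in m, angles in degrees, forces in N, time in s.
With the tool pointing down it reaches from about 0.4 to 0.825 m from the base axis. Payload 7 kg.
Tool frame: the origin (TCP) lies midway between the tips of the shut fingers; the grasp point (between the pads) lies 19 mm behind it; z points along the fingers, y is the direction in which the jaws open and shut (so a half turn about z gives the same grasp; the last joint's range is limited). The gripper opens to 88 mm and grips with 3 to 60 N. Pads are 19 mm wide; open, the fingers measure 130 mm over their backs; the gripper's body (78 mm by 193 mm) begins 47 mm behind the grasp point.
Start: joints at [86.522, 20.546, 0.682, 0, -70.136, -16.507], TCP at [0.231, 0.634, 0.227] pointing down, gripper open.
Joint ranges: [-176.03, 176.03], [-82.01, 121.73], [-58.28, 71.71], [-173.87, 95.51], [-174.79, -0.11], [-173.66, 173.66]. Speed limits (degrees/s): [136.94, 136.94, 172.46, 180, 180, 180].

INTERFACE

Orientations are given as [roll, pitch, yaw] about the fixed x, y, z axes, in that order (R = Rz(yaw) Ry(pitch) Rx(roll)).
In Python, from plant import r gives the robot as it stands. The module is installed in compiled form; this text tells all that it offers.
- The arm moves only by the tool send_rows, never from a script. Its argument "motion" is a list of rows, each an object with "travel": the shift along the tool's x, y, z in m, a list of three; "spin": the turn about the tool's z in degrees. In form: [{"travel": [tx, ty, tz], "spin": spin}, ...]. A call has 1 to 5 rows; each row shifts and turns the pose as measured when the row begins, along the tool's axes as they then stand; what a row does not reach is not made up. A row lasts 1/12 s, in which the tool goes at most 41.7 mm and 7.16 degrees, less where a joint would pass 70% of its speed; a pose out of reach is approached as far as the arm can. A call is refused whole if a number of a shift passes 0.0417 or a number of a turn 7.16, either way. A call with a gripper value outside its range is refused whole. "gripper" is the gripper command: -1 is shut, 1 is fully open, values between are in proportion, set as the call begins (left out, the last holds). The fingers move at their own pace and stop on an object; "squeeze" is the grip in N (left out, the last holds). Time passes only in rows, so rows that do not move let the fingers close. It gives the time, the measured TCP pose, the force and the opening at its end, in the units of the state.
- r.get_state(): the state, without advancing time (a new reading comes with each control period).
- r.capture(name): name is "scene" or "top"; returns (picture, depth): 480x640x3 uint8, blue, green, red; 480x640 float32, m along the optical axis (not along the pixel's ray), 0 where there is no reading.
- r.get_calibration(name): a dict with "fov_y" (degrees; the focal length in pixels is half the picture's height over the tangent of half this angle, whatever the lens; pixels are square), "cx", "cy" (the principal point, pixels), "origin" and "orientation" of the camera in the world. Camera axes: x right, y down, z forward; pixel columns grow to the right and rows downward; lengths in m; the calibration is good to about 2 mm. A picture is of the moment at which its call begins. get_calibration takes no time and is no camera call.
- r.close_job(): hands the job in, once; it reports no verdict.
Trained networks look in the newest picture that a camera, given by its name, has taken for a name from the list of things; names that differ only in an ending like _2 or _b are one class to them, and where a whole thing is asked for, a point or a joint stands for the part that bears it (a point fixed in the world has none). Each returns a list of dicts, best first, with "conf" (0 to 1); they miss things now and then, are a little off and sometimes report something else, mostly with a low value. They report only what shows in the picture. A call takes as long as a camera call.
- r.boxes_of(camera, target): "at" ([x, y, z] in m, in the coordinates of the camera as it stood for that picture, good to about 4 mm: the middle of the surface that is visible of it).
- r.pinpoint(camera, target): "at" ([x, y, z] in m, in the coordinates of the camera as it stood for that picture, good to about 4 mm: a listed point, or the origin of a listed thing).
The state is a dict: "time_s": time; "joints": joint angles; "qd": joint speeds; "joint_torque": joint torques, N m; "tcp_pos": TCP position; "eef_rot": TCP orientation; "contact_force": force on the tool from outside, world axes, zero at the start; "moment": the same for the moment, N m; "gripper_width": finger opening in m.
Only numpy, scipy, OpenCV 4.12 (cv2) and the standard library are available. Lean on these libraries where they do the work, as an engineer would, in place of code of your own. Each camera call takes 0.05 s, during which the arm holds its last target. There are 200 camera calls.

TASK

Put the white terminal block into the open grey parts box, then slide the red lid along its channel and push it over the end ridge until it is fully home against the far wall. The lid needs a firm push at the end, but do not force it: never press it against the far wall with more than 25 N. Leave the black terminal block, the tape roll and the small circuit board where they are.

Things in the scene. Friction and masses are not known exactly. Their poses are not given: they have to be found in the camera images.
- terminal_white: White screw terminal block, loose on the bench, 15 g. Origin at its underside (which is z = 0 of its frame, z up). Solid part for grasping: x from -8 to +4 mm (12 mm wide, its graspable width, middle at x = -2), y from -12 to +12 mm (24 mm long), 12 mm high. Not to be confused with the black one.
- parts_box: Grey open-topped parts box, 140 x 114 x 44 mm (x, y, z), origin at the centre of its underside, 6 mm above the bench on a fixed aluminium cradle (plate 208 x 136 mm). +x is the way the lid closes. Inside x -64 to 64, y -45 to 45 mm, floor 4 mm up. Lid ledges at z = 32, lips over them at z 38 to 44, 88 mm clear between the lips. It slides along its x in the cradle, see end_wall.
- box_inside (a point): Point on the box's inner floor, 33 mm to +x of the box's centre, under the open part: the lid starts drawn back 62 to 98 mm, so the box is open from its far wall (x = 64) to x = 2 or further back.
- end_wall: The box's far wall, the lid's end stop; origin at the bottom middle of its inner face. Stiffly sprung: gives under 1 mm at 25 N. The box has 0 to 30 mm of free play towards +x in its cradle (differs each time, not reported). Moving it takes 4 N and the ridge resists more, so the box first gives way until it butts against the cradle, then the lid rides over the ridge: the start pose does not tell where the lid ends.
- ridge_top (a point): Top of the end ridge, a sprung steel bar 6 mm thick across the mouth of the box (the end where the lid sticks out). The bead under the lid meets it about 10 mm before home and snaps over it about 5 mm before home. It resists with roughly 6 to 10 N; a hard rise after the snap means the lid is on its stop. 13 to 16 N is enough to be sure, over 25 N too much.
- lid: Red sliding lid with a white card on top, 134 x 100 x 5 mm (x, y, z), 90 g, loose in the box's channel with about 1 mm clearance. Origin at the centre of its underside, axes parallel to the box's, closes along +x. Home: its origin at x = -3, y = 0, z = 32 mm in the box's frame. Rear edge at x = -67. Bead under it at x = -58, 3 mm deep. Sliding takes under 2 N.
- rib (a point): Middle of the red grip rib with black stripes that stands on the lid near its rear edge: 12 mm thick along the lid's x (x -61 to -49 mm in the lid's frame), 50 mm wide (y), 20.5 mm high (lid's z 5 to 25.5 mm; this point at z = 15). Push its rear (-x) face or pinch it.
- lid_front (a point): Middle of the lid's front edge (x = 67 mm, half its thickness up). Lid home: this point touches the inner face of end_wall.
- terminal_black: Black screw terminal block, 14 x 28 x 12 mm, loose on the bench; to be left alone. Origin at its underside.
- tape_roll: Roll of orange tape, 60 mm across, 16 mm high, lying flat on the bench at the left; to be left alone. Origin at the centre of its underside.
- pcb_small: Small green circuit board, 75 x 100 x 9 mm, lying flat on the bench; to be left alone. Origin at the centre of its underside.

How it is judged (in metres and radians):
On the way, in this order (a step that is already met when the one before it is completed fails the run):
1. the white terminal block lies in the box, let go, with the lid still open (x of terminal_white in the frame of parts_box between -0.064 and 0.064 m and y of terminal_white in the frame of parts_box between -0.045 and 0.045 m and z of terminal_white in the frame of parts_box between 0 and 0.028 m and contact force between the fingers and terminal_white below 0.05 N and linear speed of terminal_white below 0.03 m/s and x of lid in the frame of parts_box below -0.03 m), for 0.2 s.
2. the lid is over the ridge and home (x of lid in the frame of parts_box between -0.005 and 0.001 m and y of lid in the frame of parts_box between -0.003 and 0.003 m and z of lid in the frame of parts_box between 0.029 and 0.035 m and angle between the z axis of lid and the z axis of parts_box, either way round below 0.06 rad), for 0.2 s.
At the end, for the whole second after the job is handed in: The white terminal block lies inside the box and the lid is home: origin within 2 mm (towards the mouth) of its stop along the channel, within 3 mm across and in height, lying flat in the channel within 0.06 rad; both at rest and released (all of step 2 and x of terminal_white in the frame of parts_box between -0.064 and 0.064 m and y of terminal_white in the frame of parts_box between -0.045 and 0.045 m and z of terminal_white in the frame of parts_box between 0 and 0.028 m and linear speed of each of terminal_white, lid below 0.02 m/s); the robot touches nothing.
It fails at once if the lid is pressed against the far wall with more than 25 N (contact force between lid and end_wall above 25 N).
It fails at once if the black terminal block is moved by more than 30 mm (distance of terminal_black from where it was at the start of the episode above 0.03 m).
It fails at once if the tape roll is moved by more than 30 mm (distance of tape_roll from where it was at the start of the episode above 0.03 m).
It fails at once if the small circuit board is moved by more than 30 mm (distance of pcb_small from where it was at the start of the episode above 0.03 m).
It also fails if it takes over 56 s, if anything falls off the work surface, if the arm or the gripper's body presses on something with over 40 N, if the wrist force passes 120 N, or if a joint passes its speed limit or range.

## Working session

There is one attempt and no reset: what is moved stays moved. The work goes in short steps, Python scripts to look and compute and a tool call to move; the robot and the scene stay as the last step left them, time stands still between calls to the robot, and variables do not carry over. Pictures are saved under pics/ and viewed, about 8 in all and at most 12, crops included, and the job is handed in when it is done.

Besides the shell and the picture viewer there is one more tool, called after "Emit:" as a command line: name --argument value ..., lists and objects as JSON in quotes. send_rows: Moves the arm, as the interface text tells. Its arguments: {"type":"object","properties":{"motion":{"type":"array"},"gripper":{"type":"number"},"squeeze":{"type":"number"}},"required":["motion"]}

```bash
mkdir -p pics; cat > h.py <<'E'
from plant import r
import numpy as np, cv2
from scipy.spatial.transform import Rotation as R
def cam(n):
    c=r.get_calibration(n); o=c["orientation"]
    return R.from_euler('xyz',o,degrees=True).as_matrix(),np.array(c["origin"]),c
def world(n,p):
    M,o,_=cam(n); return M@np.array(p)+o
def find(n,t,f='pinpoint',k=2):
    return [(np.round(world(n,d["at"]),4).tolist(),round(d["conf"],2)) for d in getattr(r,f)(n,t)[:k]]
def cloud(n,dep):
    M,o,c=cam(n); f=240/np.tan(np.radians(c["fov_y"])/2)
    v,u=np.mgrid[:480,:640]
    return np.stack([(u-c["cx"])/f*dep,(v-c["cy"])/f*dep,dep],-1)@M.T+o
E
python3 - <<'E'
from h import *
for n in("scene","top"):
    im,d=r.capture(n); cv2.imwrite(f"pics/{n}0.png",im); np.save(n+"0.npy",d)
    print(n,r.get_calibration(n))
    for t in ["terminal_white","terminal_black","parts_box","rib","lid_front","lid","end_wall","box_inside","ridge_top"]: print(t,find(n,t))
print(r.get_state())
E
```

```text
scene {'fov_y': 54.20812685921279, 'cx': 320.19171816155006, 'cy': 247.1013071396837, 'origin': array([-0.09212034, -0.20613388,  0.80752918]), 'orientation': array([-135.88967947,    0.68422674,  -59.86347007])}
terminal_white [([0.4318, -0.0893, -0.003], 0.41)]
terminal_black [([0.4743, -0.213, 0.0027], 0.44)]
parts_box [([0.5739, 0.2001, 0.0017], 0.66)]
rib [([0.4575, 0.1419, 0.0516], 0.63), ([0.5113, 0.1703, 0.0356], 0.27)]
lid_front [([0.5705, 0.2005, 0.0428], 0.88)]
lid [([0.5108, 0.1669, 0.0349], 0.67)]
end_wall [([0.6293, 0.2352, 0.0042], 0.74)]
box_inside [([0.6031, 0.2192, 0.0118], 0.85), ([0.4598, 0.1423, 0.0529], 0.26)]
ridge_top []
top {'fov_y': 48.60271766608002, 'cx': 324.25919094760286, 'cy': 236.3247252447569, 'origin': array([0.24108727, 0.18170038, 1.51879112]), 'orientation': array([-1.68452511e+02,  6.59934124e-02, -9.42384105e+01])}
terminal_white [([0.4313, -0.0809, 0.0003], 0.59), ([0.6345, 0.2308, 0.0022], 0.48)]
terminal_black [([0.4754, -0.2101, 0.0005], 0.42)]
parts_box [([0.5719, 0.2057, 0.0024], 0.87)]
rib [([0.4566, 0.1454, 0.0546], 0.82), ([0.6298, 0.2
[... 236 characters left out ...]
[([0.5146, 0.1693, 0.0385], 0.84)]
{'time_s': 1.0, 'joints': array([ 8.65231205e+01,  2.05431172e+01,  6.80107437e-01,  1.53235979e-03,
       -7.01344178e+01, -1.65070705e+01]), 'qd': array([ 0.01339468, -0.10072758,  0.01138776,  0.02673624,  0.02480009,
       -0.07796142]), 'joint_torque': array([-1.13635175e-03, -5.82389617e+01,  2.93299556e+01,  7.00270325e+00,
        1.24611476e-02, -1.01791974e-05]), 'tcp_pos': array([0.23070317, 0.63432323, 0.22658861]), 'eef_rot': array([-1.79997124e+02, -6.50880358e-04, -1.99834294e+01]), 'contact_force': array([-0.14085058, -0.31951332, -1.31663638]), 'moment': array([ 0.00852585,  0.05138183, -0.02309877]), 'gripper_width': 0.08769391844985237}
```

View pics/top0.png

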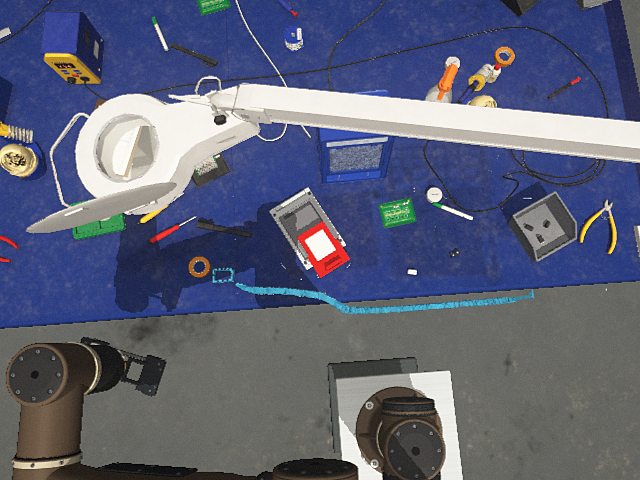

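View pics/scene0.png

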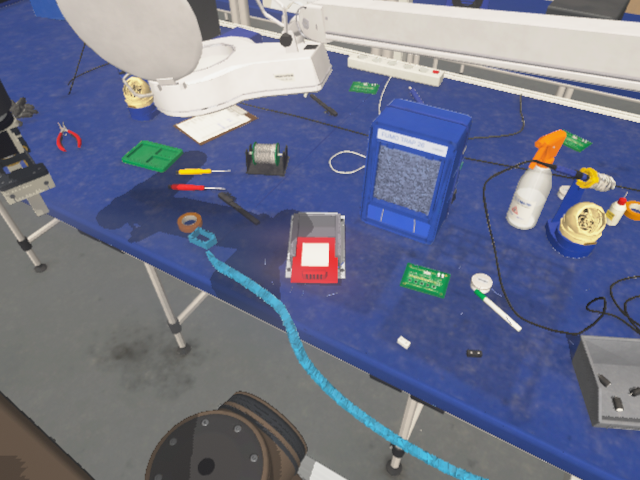

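The top view shows the box with its red lid at about (312,232), the white block at (412,272), the black one at (455,253), the tape roll at (199,267) and the board at (397,213). The scene view shows white at (403,341), black at (474,353) and a blue tester behind the box. Next I get the exact yaws and obstacle heights.

```bash
python3 - <<'E'
from h import *
for n in("scene","top"):
    im=cv2.imread(f"pics/{n}0.png").astype(int); P=cloud(n,np.load(n+"0.npy"))
    b,g,rr=im[...,0],im[...,1],im[...,2]
    # white block
    m=(im.min(-1)>110)&(abs(P[...,0]-.431)<.035)&(abs(P[...,1]+.085)<.035)&(P[...,2]<.03)
    p=P[m]; print(n,"white",m.sum(),p.mean(0).round(4),p.min(0).round(4),p.max(0).round(4))
    t=p[p[:,2]>.006]
    for nm,q in(("all",p),("top",t)):
        if len(q)>4: print(nm,len(q),cv2.minAreaRect((q[:,:2]*1000).astype(np.float32)))
    near=(abs(P[...,0]-.57)<.2)&(abs(P[...,1]-.2)<.2)
    red=(rr>120)&(g<70)&(b<70)&near&(P[...,2]>.02); q=P[red]
    pl=q[q[:,2]<.05]; rb=q[q[:,2]>.056]
    print("lid",len(pl),cv2.minAreaRect((pl[:,:2]*1000).astype(np.float32)),np.median(pl[:,2]))
    if len(rb)>5: print("rib",len(rb),cv2.minAreaRect((rb[:,:2]*1000).astype(np.float32)),np.percentile(rb[:,2],[50,95]))
    wh=(im.min(-1)>200)&near&(P[...,2]<.08)&(P[...,2]>.02); q=P[wh]; print("card",cv2.minAreaRect((q[:,:2]*1000).astype(np.float32)))
    # height map of obstacles
    hm=(P[...,2]>.06)&(P[...,2]<1.2)&(P[...,0]>.3)&(P[...,0]<.9)&(abs(P[...,1])<.7)
    q=P[hm]; 
    H=np.zeros((6,14))
    np.maximum.at(H,(((q[:,0]-.3)*10).astype(int),((q[:,1]+.7)*10).astype(int)),q[:,2]); print((H*100).round().astype(int))
E
cd pics; python3 -c "
import cv2
a=cv2.imread('scene0.png');b=cv2.imread('top0.png')
import numpy as np
x=cv2.resize(a[315:375,360:440],(400,300),interpolation=2);y=cv2.resize(a[200:290,270:360],(400,300),interpolation=2)
z=cv2.resize(b[255:285,392:432],(400,300),interpolation=2);w=cv2.resize(b[180:285,260:360],(400,300),interpolation=2)
cv2.imwrite('c.png',np.vstack([np.hstack([x,y]),np.hstack([z,w])]))"
```

```text
scene white 121 [ 0.4291 -0.0842 -0.0009] [ 0.4203 -0.1193 -0.6293] [ 0.4659 -0.0683  0.0135]
all 121 ((448.11474609375, -90.9408187866211), (32.60189437866211, 58.434207916259766), 61.21733856201172)
top 78 ((429.0459899902344, -84.05470275878906), (23.67791175842285, 13.595454216003418), 77.20803833007812)
lid 267 ((507.0077209472656, 165.81658935546875), (80.70526885986328, 97.2334213256836), 26.26071548461914) 0.040755513801248644
card ((579.784912109375, 199.8749237060547), (201.6803741455078, 62.27836608886719), 24.073801040649414)
[[ 0  0  0  0  0  0  0  0  0  0  0  0  0  0]
 [ 0  0  8  8  0  0  0  0  6  0  0  0  0  0]
 [ 0  0  8  8 58  0  0  0  0  0  0 51 51 50]
 [ 0  0  7  9 58 57 55 53 52  0  0 43 38 30]
 [ 0  0  0  0  0 25 54 53 52 50 48 47 33 29]
 [ 0  0  0 13 25 25 27 27 27  0 44 44 33 32]]
top white 45 [ 0.4273 -0.0821  0.0093] [ 0.4196 -0.094  -0.0053] [ 0.437  -0.0687  0.0214]
all 45 ((428.5067138671875, -81.5799789428711), (25.03125, 13.706374168395996), 75.9203109741211)
top 37 ((428.11114501953125, -81.48078155517578), (25.03125, 12.890774726867676), 75.9203109741211)
lid 872 ((509.6061096191406, 170.04287719726562), (137.9520721435547, 99.44070434570312), 28.798673629760742) 0.042041923150475946
rib 77 ((459.073974609375, 143.10032653808594), (13.11595344543457, 49.373130798339844), 27.253021240234375) [0.06144449 0.06708992]
card ((576.7726440429688, 205.0917205810547), (200.37457275390625, 125.79315185546875), 28.7000789642334)
[[ 0  0  0  0  0  0  0  0  0  0  0  0  0  0]
 [ 0  0  8  8  0  0  0  0  7  0  0  0  0 59]
 [ 0  8 61 60 59  0  0  0  0  0  0 56 61 61]
 [ 0  8 60 60 59 57 56 54 52  6  0 33 33 31]
 [ 0  0  0  0  0 23 54 54 52 51 49 48 34 30]
 [ 0  0  0 13 25 26 27 28 20  0 47 45 34 32]]
```

View pics/c.png

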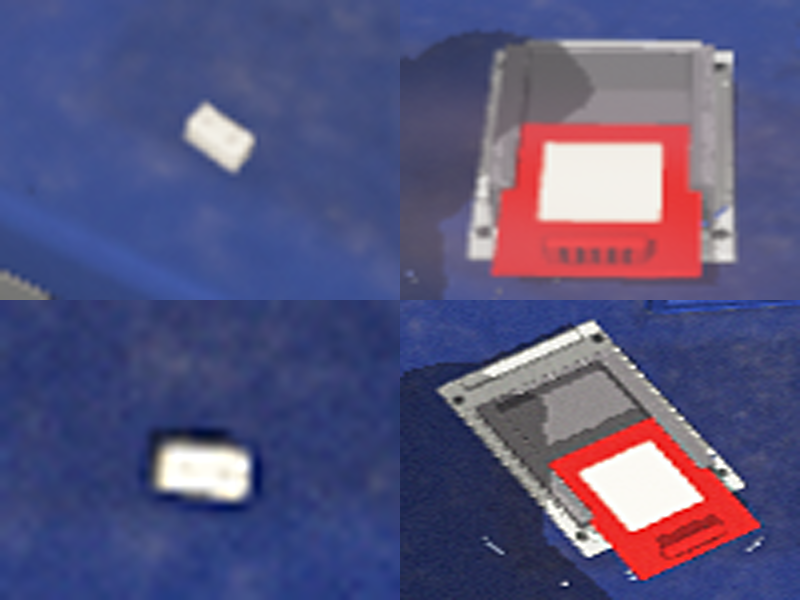

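Crops: the white block is level, long side at about yaw 76°. The box is at yaw about 28°, and the lid sticks out of its near end with the rib near the rear. I'll write a planner for the row numbers.

```bash
cat > plan.py <<'E'
import sys
from h import *
def plan(x,y,z,yaw,step=.0405,n=0):
    s=r.get_state(); p=np.array(s["tcp_pos"]); y0=s["eef_rot"][2]
    d=np.array([x,y,z])-p; dy=(yaw-y0+180)%360-180
    n=n or int(max(1,np.ceil(np.linalg.norm(d)/step),np.ceil(abs(dy)/7.1)))
    print(f"t={s['time_s']:.2f} p={p.round(4)} rot={s['eef_rot'].round(1)} n={n} F={s['contact_force'].round(1)} w={s['gripper_width']:.4f}")
    for i in range(n):
        a=np.radians(y0+dy*i/n); c,q=np.cos(a),np.sin(a); v=d/n
        print('{"travel":[%.4f,%.4f,%.4f],"spin":%.2f},'%(c*v[0]+q*v[1],q*v[0]-c*v[1],-v[2],-dy/n),end="\n" if i%5==4 else "")
    print()
if __name__=="__main__": plan(*map(float,sys.argv[1:5]),*(map(float,sys.argv[5:6])))
E
python3 plan.py .4285 -.083 .12 -104
```

```text
t=1.00 p=[0.2307 0.6343 0.2266] rot=[-180.   -0.  -20.] n=19 F=[-0.1 -0.3 -1.3] w=0.0877
{"travel":[0.0227,0.0319,0.0056],"spin":4.42},{"travel":[0.0251,0.0301,0.0056],"spin":4.42},{"travel":[0.0273,0.0281,0.0056],"spin":4.42},{"travel":[0.0294,0.0259,0.0056],"spin":4.42},{"travel":[0.0313,0.0235,0.0056],"spin":4.42},
{"travel":[0.0330,0.0210,0.0056],"spin":4.42},{"travel":[0.0346,0.0184,0.0056],"spin":4.42},{"travel":[0.0359,0.0157,0.0056],"spin":4.42},{"travel":[0.0370,0.0129,0.0056],"spin":4.42},{"travel":[0.0379,0.0100,0.0056],"spin":4.42},
{"travel":[0.0385,0.0071,0.0056],"spin":4.42},{"travel":[0.0390,0.0041,0.0056],"spin":4.42},{"travel":[0.0391,0.0011,0.0056],"spin":4.42},{"travel":[0.0391,-0.0020,0.0056],"spin":4.42},{"travel":[0.0388,-0.0050,0.0056],"spin":4.42},
{"travel":[0.0383,-0.0080,0.0056],"spin":4.42},{"travel":[0.0376,-0.0109,0.0056],"spin":4.42},{"travel":[0.0367,-0.0138,0.0056],"spin":4.42},{"travel":[0.0355,-0.0165,0.0056],"spin":4.42},
```

Emit:
send_rows --motion '[{"travel": [0.023,0.032,0.006],"spin": 4.4},{"travel": [0.025,0.03,0.006],"spin": 4.4},{"travel": [0.027,0.028,0.006],"spin": 4.4},{"travel": [0.029,0.026,0.006],"spin": 4.4},{"travel": [0.031,0.0235,0.006],"spin": 4.4}]' --gripper 0 --squeeze 8

```text
time_s: 1.42
tcp_pos: [0.2816, 0.4463, 0.1934]
eef_rot: [-179.9, -0.0, -42.4]
contact_force: [1.4, -1.0, 0.1]
gripper_width: 0.06
```

Emit:
send_rows --motion '[{"travel": [0.033,0.021,0.006],"spin": 4.4},{"travel": [0.0345,0.018,0.006],"spin": 4.4},{"travel": [0.036,0.016,0.006],"spin": 4.4},{"travel": [0.037,0.013,0.006],"spin": 4.4},{"travel": [0.038,0.01,0.006],"spin": 4.4}]'

```text
time_s: 1.83
tcp_pos: [0.3321, 0.2477, 0.1626]
eef_rot: [-179.7, 0.1, -65.4]
contact_force: [1.3, -0.1, -0.5]
gripper_width: 0.0443
```

Emit:
send_rows --motion '[{"travel": [0.0385,0.007,0.006],"spin": 4.4},{"travel": [0.039,0.004,0.006],"spin": 4.4},{"travel": [0.039,0.001,0.006],"spin": 4.4},{"travel": [0.039,-0.002,0.006],"spin": 4.4},{"travel": [0.039,-0.005,0.006],"spin": 4.4}]'

```text
time_s: 2.25
tcp_pos: [0.3797, 0.0494, 0.1329]
eef_rot: [-179.4, 0.6, -88.3]
contact_force: [1.5, 0.8, 0.3]
gripper_width: 0.0435
```

```bash
python3 plan.py .4285 -.083 .06 -104
```

```text
t=2.25 p=[0.3797 0.0494 0.1329] rot=[-179.4    0.6  -88.3] n=4 F=[1.5 0.8 0.3] w=0.0435
{"travel":[0.0334,-0.0112,0.0182],"spin":3.92},{"travel":[0.0326,-0.0135,0.0182],"spin":3.92},{"travel":[0.0316,-0.0157,0.0182],"spin":3.92},{"travel":[0.0305,-0.0178,0.0182],"spin":3.92},
```

Emit:
send_rows --motion '[{"travel": [0.033,-0.011,0.018],"spin": 3.9},{"travel": [0.0325,-0.0135,0.018],"spin": 3.9},{"travel": [0.0315,-0.016,0.018],"spin": 3.9},{"travel": [0.0305,-0.018,0.018],"spin": 3.9},{"travel": [0,0,0],"spin": 0}]'

```text
time_s: 2.67
tcp_pos: [0.4324, -0.0934, 0.0593]
eef_rot: [-179.2, 1.0, -105.2]
contact_force: [0.3, 1.2, 0.8]
gripper_width: 0.0437
```

```bash
python3 - <<'E'
from plan import *
s=[]
for n in("scene","top"):
    im,d=r.capture(n); s.append(cv2.resize(im[300:390,350:450] if n=="scene" else im[225:315,362:462],(400,360),interpolation=2))
    print(n,find(n,"terminal_white"))
cv2.imwrite("pics/g1.png",np.hstack(s))
plan(.4285,-.083,.003,-104,.015)
E
```

```text
scene [([0.5709, 0.1993, 0.0444], 0.24)]
top []
t=2.87 p=[ 0.433  -0.0884  0.0627] rot=[-178.9    1.2 -104.6] n=5 F=[-0.4 -0.2 -0.7] w=0.0437
{"travel":[-0.0008,0.0011,0.0119],"spin":-0.12},{"travel":[-0.0008,0.0011,0.0119],"spin":-0.12},{"travel":[-0.0008,0.0011,0.0119],"spin":-0.12},{"travel":[-0.0008,0.0011,0.0119],"spin":-0.12},{"travel":[-0.0008,0.0011,0.0119],"spin":-0.12},
```

View pics/g1.png

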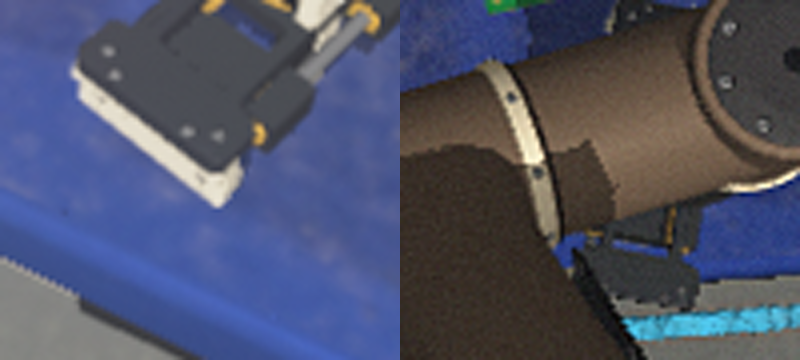

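The gripper hides the block in both views. The measured position leaves about 15 mm of margin per side, so I descend.

Emit:
send_rows --motion '[{"travel": [-0.001,0.001,0.014],"spin": 0},{"travel": [-0.001,0.001,0.014],"spin": 0},{"travel": [-0.001,0.001,0.014],"spin": 0},{"travel": [-0.001,0.001,0.01],"spin": 0},{"travel": [0,0,0.002],"spin": 0}]'

```text
time_s: 3.28
tcp_pos: [0.4361, -0.0742, 0.0136]
eef_rot: [-178.1, 1.6, -103.6]
contact_force: [-0.5, 0.4, 0.7]
gripper_width: 0.0436
```

```bash
python3 plan.py .4285 -.083 .003 -104 .015
```

```text
t=3.28 p=[ 0.4361 -0.0742  0.0136] rot=[-178.1    1.6 -103.6] n=2 F=[-0.5  0.4  0.7] w=0.0436
{"travel":[0.0051,0.0026,0.0053],"spin":0.19},{"travel":[0.0052,0.0026,0.0053],"spin":0.19},
```

```bash
python3 - <<'E'
s=open('plan.py').read()
a=s.index("        a=np"); b=s.index("    print()\nif")
s=s[:a]+'''        A=R.from_euler('xyz',[*s["eef_rot"][:2],y0+dy*i/n],degrees=True).inv().apply(d/n)
        print('{"travel":[%.4f,%.4f,%.4f],"spin":%.2f},'%(*A,-dy/n),end="\\n" if i%5==4 else "")
'''+s[b:]
open('plan.py','w').write(s)
E
python3 plan.py .4285 -.083 .01 -104 .005
```

```text
t=3.28 p=[ 0.4361 -0.0742  0.0136] rot=[-178.1    1.6 -103.6] n=3 F=[-0.5  0.4  0.7] w=0.0436
{"travel":[0.0035,0.0018,0.0011],"spin":0.12},{"travel":[0.0035,0.0018,0.0011],"spin":0.12},{"travel":[0.0035,0.0018,0.0011],"spin":0.12},
```

Emit:
send_rows --motion '[{"travel": [0.0035,0.002,0.0],"spin": 0},{"travel": [0.0035,0.002,0.0],"spin": 0},{"travel": [0.0035,0.002,0.0],"spin": 0}]'

```text
time_s: 3.53
tcp_pos: [0.429, -0.0798, 0.0154]
eef_rot: [-177.9, 1.7, -103.1]
contact_force: [0.8, -0.7, -1.0]
gripper_width: 0.0437
```

```bash
python3 plan.py .4285 -.083 .004 -104 .003
```

```text
t=3.53 p=[ 0.429  -0.0798  0.0154] rot=[-177.9    1.7 -103.1] n=4 F=[ 0.8 -0.7 -1. ] w=0.0437
{"travel":[0.0009,0.0000,0.0028],"spin":0.22},{"travel":[0.0009,0.0000,0.0028],"spin":0.22},{"travel":[0.0009,0.0000,0.0028],"spin":0.22},{"travel":[0.0009,0.0000,0.0028],"spin":0.22},
```

Emit:
send_rows --motion '[{"travel": [0.001,0,0.0035],"spin": 0.2},{"travel": [0.001,0,0.0035],"spin": 0.2},{"travel": [0.001,0,0.003],"spin": 0.2},{"travel": [0.001,0,0.002],"spin": 0.2}]'

```text
time_s: 3.87
tcp_pos: [0.4294, -0.0837, 0.0049]
eef_rot: [-177.7, 1.8, -103.9]
contact_force: [-0.0, -0.2, -1.2]
gripper_width: 0.044
```

```bash
python3 plan.py .4285 -.083 .003 -104 .003
```

```text
t=3.87 p=[ 0.4294 -0.0837  0.0049] rot=[-177.7    1.8 -103.9] n=1 F=[-0.  -0.2 -1.2] w=0.0440
{"travel":[-0.0004,0.0011,0.0019],"spin":0.05},
```

Emit:
send_rows --motion '[{"travel": [0,0,0.002],"spin": 0},{"travel": [0,0,0.001],"spin": 0},{"travel": [0,0,0.0005],"spin": 0},{"travel": [0,0,0],"spin": 0}]' --gripper -1 --squeeze 8

```text
time_s: 4.2
tcp_pos: [0.4258, -0.084, 0.0007]
eef_rot: [-178.1, 1.7, -104.2]
contact_force: [-9.9, 6.5, 16.5]
gripper_width: 0.0249
```

```bash
python3 plan.py .4285 -.083 .12 -104
```

```text
t=4.20 p=[ 0.4258 -0.084   0.0007] rot=[-178.1    1.7 -104.2] n=3 F=[-9.9  6.5 16.5] w=0.0249
{"travel":[-0.0017,-0.0021,-0.0397],"spin":-0.06},{"travel":[-0.0017,-0.0021,-0.0397],"spin":-0.06},{"travel":[-0.0017,-0.0021,-0.0397],"spin":-0.06},
```

Emit:
send_rows --motion '[{"travel": [0,0,-0.003],"spin": 0},{"travel": [0,0,0],"spin": 0},{"travel": [0,0,0],"spin": 0}]'

```text
time_s: 4.45
tcp_pos: [0.4249, -0.084, 0.0038]
eef_rot: [-178.2, 1.7, -104.2]
contact_force: [-0.3, -0.5, 2.2]
gripper_width: 0.0119
```

```bash
python3 - <<'E'
from plan import *
for n in("scene","top"):
    P=cloud(n,np.load(n+"0.npy"))
    q=P[(P[...,2]>.08)&(P[...,2]<.35)&(P[...,0]>.6)&(P[...,0]<.85)&(abs(P[...,1]-.1)<.2)]
    c=np.array([.6,.22]); print(n,len(q))
    for lo in(-.1,-.05,0,.05,.1,.15,.2): 
        w=q[(q[:,1]>lo)&(q[:,1]<lo+.05)]
        if len(w): print(lo,np.percentile(w[:,0],2).round(3),w[:,2].max().round(2))
plan(.600,.220,.12,-152)
E
```

```text
scene 9194
-0.05 0.725 0.27
0 0.724 0.27
0.05 0.723 0.27
0.1 0.722 0.27
0.15 0.719 0.27
top 2848
-0.05 0.722 0.27
0 0.722 0.28
0.05 0.721 0.28
0.1 0.719 0.28
0.15 0.718 0.27
t=4.45 p=[ 0.4249 -0.084   0.0038] rot=[-178.2    1.7 -104.2] n=10 F=[-0.3 -0.5  2.2] w=0.0119
{"travel":[-0.0341,-0.0099,-0.0103],"spin":4.78},{"travel":[-0.0348,-0.0070,-0.0104],"spin":4.78},{"travel":[-0.0352,-0.0041,-0.0105],"spin":4.78},{"travel":[-0.0354,-0.0012,-0.0105],"spin":4.78},{"travel":[-0.0354,0.0017,-0.0106],"spin":4.78},
{"travel":[-0.0351,0.0046,-0.0107],"spin":4.78},{"travel":[-0.0345,0.0075,-0.0108],"spin":4.78},{"travel":[-0.0337,0.0103,-0.0110],"spin":4.78},{"travel":[-0.0327,0.0131,-0.0111],"spin":4.78},{"travel":[-0.0315,0.0157,-0.0112],"spin":4.78},
```

Emit:
send_rows --motion '[{"travel": [0,0,-0.04],"spin": 0},{"travel": [0,0,-0.04],"spin": 0},{"travel": [0,0,-0.04],"spin": 0}]'

```text
time_s: 4.7
tcp_pos: [0.4147, -0.0879, 0.1169]
eef_rot: [-179.4, 1.1, -104.3]
contact_force: [2.2, 0.4, -0.2]
gripper_width: 0.0117
```

```bash
python3 plan.py .6 .22 .12 -152
```

```text
t=4.70 p=[ 0.4147 -0.0879  0.1169] rot=[-179.4    1.1 -104.3] n=9 F=[ 2.2  0.4 -0.2] w=0.0117
{"travel":[-0.0382,-0.0115,0.0005],"spin":5.30},{"travel":[-0.0391,-0.0079,0.0005],"spin":5.30},{"travel":[-0.0397,-0.0043,0.0004],"spin":5.30},{"travel":[-0.0399,-0.0006,0.0004],"spin":5.30},{"travel":[-0.0398,0.0031,0.0004],"spin":5.30},
{"travel":[-0.0393,0.0068,0.0003],"spin":5.30},{"travel":[-0.0386,0.0104,0.0003],"spin":5.30},{"travel":[-0.0374,0.0139,0.0002],"spin":5.30},{"travel":[-0.0360,0.0173,0.0001],"spin":5.30},
```

Emit:
send_rows --motion '[{"travel": [-0.038,-0.0115,0.0005],"spin": 5.3},{"travel": [-0.039,-0.008,0.0005],"spin": 5.3},{"travel": [-0.0395,-0.004,0.0005],"spin": 5.3},{"travel": [-0.04,-0.0005,0.0005],"spin": 5.3},{"travel": [-0.04,0.003,0.0005],"spin": 5.3}]'

```text
time_s: 5.12
tcp_pos: [0.5239, 0.0842, 0.1314]
eef_rot: [-179.4, 2.2, -132.1]
contact_force: [0.4, -1.1, -0.4]
gripper_width: 0.0121
```

```bash
python3 plan.py .6 .22 .11 -152
```

```text
t=5.12 p=[0.5239 0.0842 0.1314] rot=[-179.4    2.2 -132.1] n=4 F=[ 0.4 -1.1 -0.4] w=0.0121
{"travel":[-0.0377,0.0087,0.0067],"spin":4.97},{"travel":[-0.0368,0.0120,0.0066],"spin":4.97},{"travel":[-0.0356,0.0151,0.0066],"spin":4.97},{"travel":[-0.0342,0.0182,0.0065],"spin":4.97},
```

Emit:
send_rows --motion '[{"travel": [-0.0375,0.0085,0.007],"spin": 5},{"travel": [-0.037,0.012,0.007],"spin": 5},{"travel": [-0.0355,0.015,0.007],"spin": 5},{"travel": [-0.034,0.018,0.006],"spin": 5}]'

```text
time_s: 5.45
tcp_pos: [0.6055, 0.2264, 0.1098]
eef_rot: [179.8, 2.5, -153.2]
contact_force: [0.9, 0.2, 0.7]
gripper_width: 0.0122
```

```bash
python3 - <<'E'
from plan import *
im,d=r.capture("scene"); cv2.imwrite("pics/p1.png",cv2.resize(im[140:320,220:420],(800,720)[:1]+(600,)))
print(find("scene","lid"),find("scene","rib"),find("scene","end_wall"))
plan(.6,.22,.06,-152,.02)
E
```

```text
[([0.512, 0.1691, 0.036], 0.57)] [([0.459, 0.1405, 0.0491], 0.92)] [([0.6296, 0.2347, 0.0053], 0.68), ([0.6102, 0.2231, 0.1035], 0.6)]
t=5.65 p=[0.6046 0.2253 0.109 ] rot=[ 179.8    2.4 -152.8] n=3 F=[-0.4  0.6 -0.2] w=0.0119
{"travel":[0.0029,-0.0009,0.0162],"spin":-0.28},{"travel":[0.0029,-0.0009,0.0162],"spin":-0.28},{"travel":[0.0029,-0.0009,0.0162],"spin":-0.28},
```

View pics/p1.png

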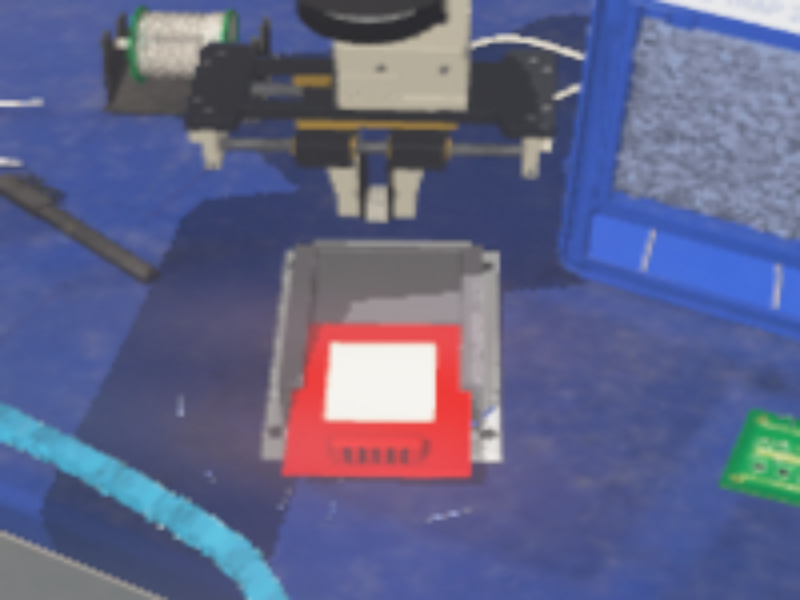

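The block is held between the fingers at (375,205) over the open part of the box. Descending.

Emit:
send_rows --motion '[{"travel": [0.003,-0.001,0.022],"spin": 0},{"travel": [0.003,-0.001,0.022],"spin": 0},{"travel": [0.002,-0.001,0.016],"spin": 0}]'

```text
time_s: 5.9
tcp_pos: [0.6031, 0.2199, 0.0513]
eef_rot: [179.8, 2.9, -152.7]
contact_force: [-0.4, -1.3, 0.3]
gripper_width: 0.0119
```

```bash
python3 plan.py .6 .22 .02 -152 .015
```

```text
t=5.90 p=[0.6031 0.2199 0.0513] rot=[ 179.8    2.9 -152.7] n=3 F=[-0.4 -1.3  0.3] w=0.0119
{"travel":[0.0014,0.0005,0.0104],"spin":-0.24},{"travel":[0.0014,0.0005,0.0104],"spin":-0.24},{"travel":[0.0014,0.0005,0.0104],"spin":-0.24},
```

Emit:
send_rows --motion '[{"travel": [0.001,0,0.012],"spin": 0},{"travel": [0.001,0,0.01],"spin": 0},{"travel": [0.001,0,0.006],"spin": 0}]'

```text
time_s: 6.15
tcp_pos: [0.5992, 0.2149, 0.0203]
eef_rot: [179.8, 2.7, -152.8]
contact_force: [0.1, 0.4, -0.0]
gripper_width: 0.0119
```

Emit:
send_rows --motion '[{"travel": [0,0,0.001],"spin": 0},{"travel": [0,0,0],"spin": 0},{"travel": [0,0,0],"spin": 0}]' --gripper -0.4

```text
time_s: 6.4
tcp_pos: [0.5986, 0.2131, 0.019]
eef_rot: [179.8, 2.6, -152.8]
contact_force: [1.1, -0.5, 0.7]
gripper_width: 0.0244
```

```bash
python3 plan.py .6 .22 .13 -152
```

```text
t=6.40 p=[0.5986 0.2131 0.019 ] rot=[ 179.8    2.6 -152.8] n=3 F=[ 1.1 -0.5  0.7] w=0.0244
{"travel":[-0.0032,0.0019,-0.0369],"spin":-0.28},{"travel":[-0.0032,0.0019,-0.0369],"spin":-0.28},{"travel":[-0.0032,0.0019,-0.0369],"spin":-0.28},
```

Emit:
send_rows --motion '[{"travel": [-0.002,0,-0.035],"spin": 0},{"travel": [-0.002,0,-0.038],"spin": 0},{"travel": [-0.002,0,-0.038],"spin": 0}]'

```text
time_s: 6.65
tcp_pos: [0.5953, 0.2104, 0.1258]
eef_rot: [179.9, 1.8, -152.9]
contact_force: [0.2, 0.2, -0.2]
gripper_width: 0.0266
```

```bash
python3 plan.py .423 .125 .11 -152
```

```text
t=6.65 p=[0.5953 0.2104 0.1258] rot=[ 179.9    1.8 -152.9] n=5 F=[ 0.2  0.2 -0.2] w=0.0266
{"travel":[0.0385,0.0005,0.0020],"spin":-0.18},{"travel":[0.0385,0.0006,0.0020],"spin":-0.18},{"travel":[0.0385,0.0007,0.0020],"spin":-0.18},{"travel":[0.0385,0.0009,0.0020],"spin":-0.18},{"travel":[0.0385,0.0010,0.0020],"spin":-0.18},
```

Emit:
send_rows --motion '[{"travel": [0.039,0.001,0.002],"spin": -0.2},{"travel": [0.039,0.001,0.002],"spin": -0.2},{"travel": [0.039,0.001,0.002],"spin": -0.2},{"travel": [0.039,0.001,0.002],"spin": -0.2},{"travel": [0.036,0.001,0.002],"spin": -0.2}]' --gripper -1

```text
time_s: 7.07
tcp_pos: [0.4339, 0.1325, 0.1227]
eef_rot: [179.9, 3.7, -151.7]
contact_force: [-0.5, 1.4, 0.5]
gripper_width: 0.0018
```

```bash
python3 - <<'E'
from plan import *
for n in("scene","top"):
    im,d=r.capture(n); P=cloud(n,d); im=im.astype(int)
    if n=="scene": cv2.imwrite("pics/p2.png",cv2.resize(im[180:300,240:380].astype(np.uint8),(700,600)))
    print(n,find(n,"terminal_white"),find(n,"rib"),find(n,"box_inside"))
    near=(abs(P[...,0]-.57)<.15)&(abs(P[...,1]-.2)<.15)
    q=P[(im.min(-1)>150)&near&(P[...,2]<.05)&(P[...,2]>.03)]
    u=np.array([.883,.469]); 
plan(.423,.125,.05,-152)
E
```

```text
scene [] [([0.462, 0.1406, 0.0564], 0.78)] [([0.4764, -0.2154, -0.0014], 0.47)]
top [([0.6012, 0.2126, 0.0112], 0.48)] [] [([0.6015, 0.2216, 0.0083], 0.69)]
t=7.47 p=[0.436  0.1338 0.1223] rot=[ 179.9    3.6 -151.7] n=2 F=[ 0.7  0.4 -0.3] w=0.0006
{"travel":[0.0101,-0.0009,0.0356],"spin":0.15},{"travel":[0.0101,-0.0009,0.0356],"spin":0.15},
```

View pics/p2.png

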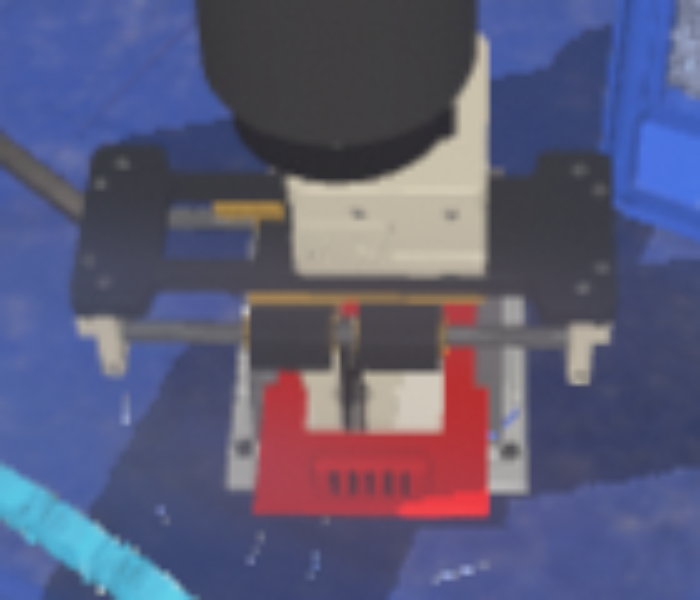

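The finished gripper is above the lid, and the lid is still open. The top network reports the white block in the box at (0.601, 0.213, 0.011). I move back behind the rib and down.

Emit:
send_rows --motion '[{"travel": [0.022,-0.001,0.0],"spin": 0},{"travel": [0.004,0,0.03],"spin": 0},{"travel": [0.004,0,0.03],"spin": 0},{"travel": [0.001,0,0.011],"spin": 0}]'

```text
time_s: 7.8
tcp_pos: [0.4187, 0.1245, 0.0514]
eef_rot: [179.8, 4.3, -151.7]
contact_force: [-0.5, -0.7, 0.6]
gripper_width: 0.0007
```

```bash
python3 plan.py .432 .129 .05 -152
```

```text
t=7.80 p=[0.4187 0.1245 0.0514] rot=[ 179.8    4.3 -151.7] n=1 F=[-0.5 -0.7  0.6] w=0.0007
{"travel":[-0.0137,-0.0024,0.0024],"spin":0.26},
```

Emit:
send_rows --motion '[{"travel": [-0.012,0,0.002],"spin": 0},{"travel": [-0.01,0,0.001],"spin": 0},{"travel": [-0.008,0,0.001],"spin": 0},{"travel": [-0.008,0,0.001],"spin": 0},{"travel": [-0.008,0,0.001],"spin": 0}]'

```text
time_s: 8.22
tcp_pos: [0.4613, 0.1467, 0.0444]
eef_rot: [179.9, 3.8, -151.8]
contact_force: [1.1, 0.2, 0.6]
gripper_width: 0.0004
```

```bash
python3 plan.py .5 .165 .05 -152
```

```text
t=8.22 p=[0.4613 0.1467 0.0444] rot=[ 179.9    3.8 -151.8] n=2 F=[1.1 0.2 0.6] w=0.0004
{"travel":[-0.0215,-0.0010,-0.0014],"spin":0.10},{"travel":[-0.0215,-0.0010,-0.0014],"spin":0.10},
```

Emit:
send_rows --motion '[{"travel": [-0.008,0,-0.002],"spin": 0},{"travel": [-0.008,0,-0.002],"spin": 0},{"travel": [-0.006,0,-0.001],"spin": 0}]'

```text
time_s: 8.47
tcp_pos: [0.4837, 0.1586, 0.0517]
eef_rot: [179.9, 3.8, -151.8]
contact_force: [0.3, 0.5, 0.2]
gripper_width: 0.0006
```

```bash
python3 - <<'E'
from plan import *
im,d=r.capture("scene"); cv2.imwrite("pics/p3.png",cv2.resize(im[180:300,240:380],(700,600)))
print(find("scene","rib"),find("scene","lid"),find("scene","end_wall"))
plan(.5,.165,.05,-152)
E
```

```text
[([0.4984, 0.1625, 0.0529], 0.66)] [([0.5519, 0.1873, 0.0357], 0.76), ([0.499, 0.162, 0.0546], 0.29)] []
t=8.67 p=[0.4823 0.1578 0.0511] rot=[ 179.9    3.8 -151.8] n=1 F=[-0.4 -0.3 -1.2] w=0.0003
{"travel":[-0.0189,-0.0020,0.0023],"spin":0.15},
```

View pics/p3.png

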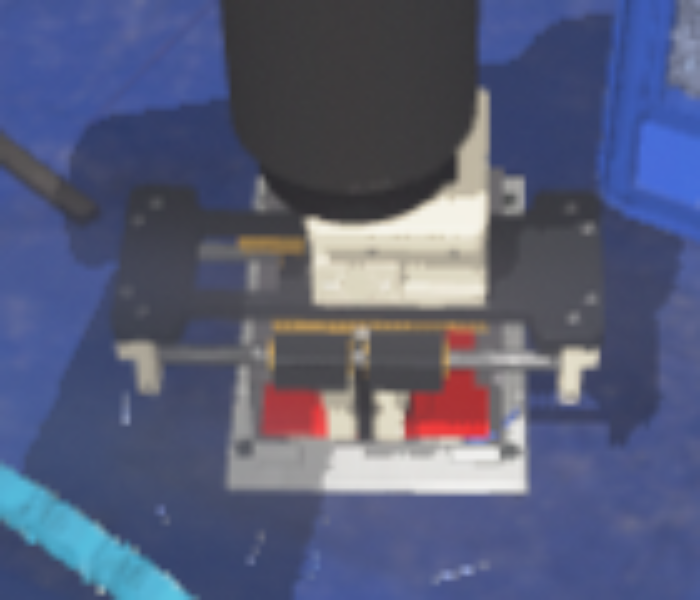

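The lid has slid about 45 mm and the fingers press the rib's rear face, so the bead is near the ridge. I go slower from here.

Emit:
send_rows --motion '[{"travel": [-0.004,-0.0005,0],"spin": 0},{"travel": [-0.003,0,0],"spin": 0},{"travel": [-0.003,0,0],"spin": 0}]'

```text
time_s: 8.92
tcp_pos: [0.4902, 0.1613, 0.0519]
eef_rot: [179.9, 3.7, -151.9]
contact_force: [0.2, 0.2, -1.3]
gripper_width: 0.0006
```

Emit:
send_rows --motion '[{"travel": [-0.003,0,0],"spin": 0},{"travel": [-0.003,0,0],"spin": 0}]'

```text
time_s: 9.08
tcp_pos: [0.4958, 0.1643, 0.0524]
eef_rot: [179.9, 3.7, -151.9]
contact_force: [0.1, -0.6, 0.2]
gripper_width: 0.0001
```

Emit:
send_rows --motion '[{"travel": [-0.003,0,0],"spin": 0},{"travel": [-0.003,0,0],"spin": 0}]'

```text
time_s: 9.25
tcp_pos: [0.5001, 0.1662, 0.0523]
eef_rot: [179.9, 3.5, -151.9]
contact_force: [-4.2, -0.8, 2.9]
gripper_width: 0.0001
```

Emit:
send_rows --motion '[{"travel": [-0.003,0,0],"spin": 0},{"travel": [-0.003,0,0],"spin": 0}]'

```text
time_s: 9.42
tcp_pos: [0.5041, 0.1681, 0.0521]
eef_rot: [179.9, 3.3, -151.9]
contact_force: [-5.4, -2.2, 2.3]
gripper_width: 0.0006
```

Emit:
send_rows --motion '[{"travel": [-0.003,0,0],"spin": 0},{"travel": [-0.003,0,0],"spin": 0}]'

```text
time_s: 9.58
tcp_pos: [0.509, 0.1704, 0.052]
eef_rot: [179.9, 3.2, -151.9]
contact_force: [-3.2, -3.2, 2.0]
gripper_width: 0.0004
```

Emit:
send_rows --motion '[{"travel": [-0.0025,0,0],"spin": 0}]'

```text
time_s: 9.67
tcp_pos: [0.5114, 0.1716, 0.0521]
eef_rot: [179.9, 3.2, -151.9]
contact_force: [-2.2, -0.7, 1.5]
gripper_width: 0.0005
```

Emit:
send_rows --motion '[{"travel": [-0.0025,0,0],"spin": 0},{"travel": [-0.0025,0,0],"spin": 0}]'

```text
time_s: 9.83
tcp_pos: [0.5175, 0.1751, 0.0526]
eef_rot: [179.9, 3.3, -151.9]
contact_force: [-2.8, -1.5, 0.2]
gripper_width: 0.0007
```

Emit:
send_rows --motion '[{"travel": [-0.0025,0,0],"spin": 0},{"travel": [-0.0025,0,0],"spin": 0}]'

```text
time_s: 10.0
tcp_pos: [0.5216, 0.1772, 0.0525]
eef_rot: [179.9, 3.2, -151.9]
contact_force: [-3.5, -1.8, 2.8]
gripper_width: 0.0002
```

Emit:
send_rows --motion '[{"travel": [-0.0025,0,0],"spin": 0},{"travel": [-0.0025,0,0],"spin": 0}]'

```text
time_s: 10.17
tcp_pos: [0.5258, 0.1795, 0.0526]
eef_rot: [179.9, 3.1, -151.9]
contact_force: [-5.1, -1.7, 1.3]
gripper_width: 0.0003
```

Emit:
send_rows --motion '[{"travel": [-0.002,0,0],"spin": 0},{"travel": [-0.002,0,0],"spin": 0}]'

```text
time_s: 10.33
tcp_pos: [0.5293, 0.1814, 0.0526]
eef_rot: [179.9, 3.1, -151.9]
contact_force: [-4.1, -1.0, 1.5]
gripper_width: 0.0006
```

Emit:
send_rows --motion '[{"travel": [-0.002,0,0],"spin": 0},{"travel": [-0.002,0,0],"spin": 0}]'

```text
time_s: 10.5
tcp_pos: [0.5295, 0.181, 0.0518]
eef_rot: [179.9, 2.6, -152.0]
contact_force: [-10.9, -3.0, 5.4]
gripper_width: 0.0005
```

```bash
python3 - <<'E'
from plan import *
im,d=r.capture("scene"); cv2.imwrite("pics/p4.png",cv2.resize(im[180:300,240:380],(700,600)))
for t in("rib","lid","parts_box","end_wall"): print(t,find("scene",t))
im,d=r.capture("top")
for t in("rib","lid","parts_box","end_wall","terminal_white"): print(t,find("top",t))
print(r.get_state()["contact_force"])
E
```

```text
rib [([0.5923, 0.2115, 0.0344], 0.47), ([0.5386, 0.1804, 0.0359], 0.34)]
lid [([0.5962, 0.2111, 0.0351], 0.7)]
parts_box [([0.5984, 0.2142, 0.0025], 0.96), ([0.49, 0.5211, -0.0039], 0.64)]
end_wall []
rib []
lid []
parts_box [([0.6095, -0.0494, -0.0016], 0.25)]
end_wall [([0.6243, 0.2314, 0.0043], 0.51), ([0.6563, 0.2447, 0.0025], 0.38)]
terminal_white []
[-8.40358579 -3.28248859  3.42958834]
```

View pics/p4.png

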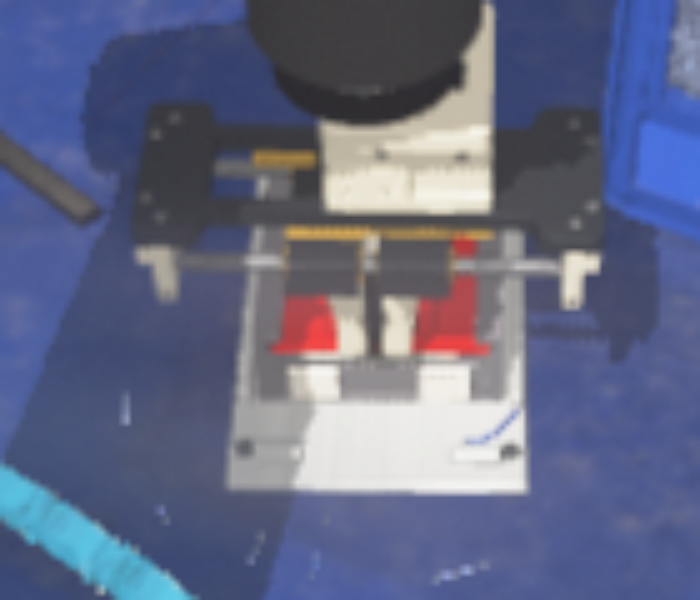

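The box has slid about 27 mm and now butts against the cradle. The force has risen to about 11 N, so the bead is on the ridge and needs a slightly firmer push.

Emit:
send_rows --motion '[{"travel": [-0.002,0,0],"spin": 0}]'

```text
time_s: 11.13
tcp_pos: [0.5296, 0.1808, 0.0514]
eef_rot: [180.0, 2.4, -152.0]
contact_force: [-9.7, -3.5, 5.6]
gripper_width: -0.0
```

Emit:
send_rows --motion '[{"travel": [-0.0025,0,0],"spin": 0}]'

```text
time_s: 11.22
tcp_pos: [0.5297, 0.1805, 0.0509]
eef_rot: [180.0, 2.2, -152.1]
contact_force: [-11.4, -4.0, 7.6]
gripper_width: 0.0005
```

Emit:
send_rows --motion '[{"travel": [-0.0025,0,0],"spin": 0}]'

```text
time_s: 11.3
tcp_pos: [0.5299, 0.1803, 0.0505]
eef_rot: [180.0, 1.9, -152.1]
contact_force: [-10.6, -3.0, 6.3]
gripper_width: 0.0006
```

```bash
python3 - <<'E'
from plan import *
im,d=r.capture("scene"); P=cloud("scene",d); a=np.radians(28); u=np.array([np.cos(a),np.sin(a)]); v=np.array([-u[1],u[0]])
o=np.array([.573,.203]); Q=P[...,:2]-o; U=Q@u*1000; V=Q@v*1000; Z=P[...,2]*1000
I=im.astype(int); red=(I[...,2]>100)&(I[...,1]<80)&(I[...,0]<80)
m=(abs(V)<60)&(U>-90)&(U<60)&(Z>0)
for lo in range(-56,57,8):
    s=m&(V>=lo)&(V<lo+8); f=lambda k:U[k].min().round(1) if k.any() else None
    print(lo,"red z36-50",f(s&red&(Z>34)&(Z<52)),"z10-30",f(s&(Z>12)&(Z<30)),"z30+",f(s&(Z>34)&(Z<55)))
print(r.get_state()["contact_force"],r.get_state()["tcp_pos"])
cv2.imwrite("pics/p5.png",cv2.resize(im[225:275,280:350],(798,570),interpolation=2))
E
```

```text
-56 red z36-50 None z10-30 -84.9 z30+ -46.1
-48 red z36-50 -43.5 z10-30 -86.8 z30+ -46.1
-40 red z36-50 -42.1 z10-30 -80.0 z30+ -45.8
-32 red z36-50 -43.9 z10-30 -49.7 z30+ -45.8
-24 red z36-50 -43.8 z10-30 -50.4 z30+ -59.4
-16 red z36-50 None z10-30 -47.2 z30+ -62.3
-8 red z36-50 None z10-30 -47.2 z30+ -59.7
0 red z36-50 None z10-30 -48.3 z30+ -60.7
8 red z36-50 None z10-30 -47.7 z30+ -61.6
16 red z36-50 -43.2 z10-30 -50.0 z30+ -45.6
24 red z36-50 -45.3 z10-30 -51.2 z30+ -46.9
32 red z36-50 -45.5 z10-30 -86.4 z30+ -46.9
40 red z36-50 -45.8 z10-30 -85.9 z30+ -47.5
48 red z36-50 None z10-30 -84.0 z30+ -49.0
56 red z36-50 None z10-30 -49.2 z30+ 14.7
[-11.38393841  -3.904077     6.71782675] [0.52985191 0.1802834  0.05037803]
```

View pics/p5.png

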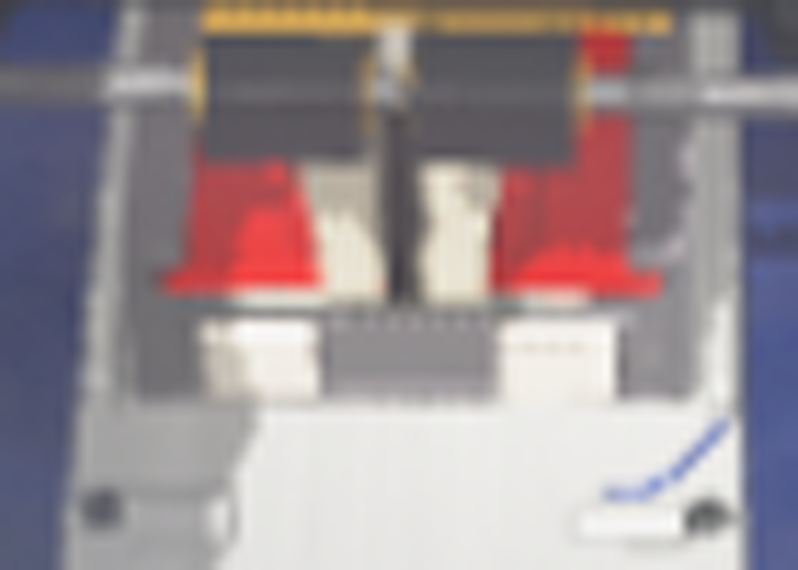

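The lid's rear edge (U≈-45 mm) is flush with the box's mouth (U≈-48). Short of the ridge it would stick out by about 10 mm, so the lid looks home. I give one slightly firmer push to be sure.

Emit:
send_rows --motion '[{"travel": [-0.003,0,-0.0005],"spin": 0}]'

```text
time_s: 11.43
tcp_pos: [0.5299, 0.1801, 0.0503]
eef_rot: [-180.0, 1.6, -152.1]
contact_force: [-12.5, -2.5, 5.2]
gripper_width: 0.0002
```

Emit:
send_rows --motion '[{"travel": [-0.0034,0,-0.0005],"spin": 0}]'

```text
time_s: 11.52
tcp_pos: [0.53, 0.1799, 0.05]
eef_rot: [-180.0, 1.2, -152.2]
contact_force: [-13.6, -3.4, 7.0]
gripper_width: 0.0004
```

The push reached 13.6 N with no movement, so the lid is on its stop. Backing off and retreating.

Emit:
send_rows --motion '[{"travel": [0.006,0,0],"spin": 0},{"travel": [0.015,0,0],"spin": 0},{"travel": [0.02,0,-0.02],"spin": 0},{"travel": [0.01,0,-0.04],"spin": 0},{"travel": [0.01,0,-0.04],"spin": 0}]'

```text
time_s: 11.93
tcp_pos: [0.4744, 0.1504, 0.1443]
eef_rot: [-179.9, 1.0, -152.2]
contact_force: [0.5, 0.6, 1.8]
gripper_width: 0.0006
```

```bash
python3 plan.py .38 -.15 .2 -152
```

```text
t=11.93 p=[0.4744 0.1504 0.1443] rot=[-179.9    1.  -152.2] n=8 F=[0.5 0.6 1.8] w=0.0006
{"travel":[0.0278,-0.0277,-0.0074],"spin":-0.02},{"travel":[0.0279,-0.0277,-0.0074],"spin":-0.02},{"travel":[0.0279,-0.0277,-0.0074],"spin":-0.02},{"travel":[0.0279,-0.0277,-0.0074],"spin":-0.02},{"travel":[0.0279,-0.0277,-0.0074],"spin":-0.02},
{"travel":[0.0279,-0.0277,-0.0074],"spin":-0.02},{"travel":[0.0279,-0.0277,-0.0074],"spin":-0.02},{"travel":[0.0279,-0.0276,-0.0074],"spin":-0.02},
```

Emit:
send_rows --motion '[{"travel": [0.028,-0.028,-0.0075],"spin": 0},{"travel": [0.028,-0.028,-0.0075],"spin": 0},{"travel": [0.028,-0.028,-0.0075],"spin": 0},{"travel": [0.028,-0.028,-0.0075],"spin": 0},{"travel": [0.028,-0.028,-0.0075],"spin": 0}]'

```text
time_s: 12.35
tcp_pos: [0.4253, -0.0355, 0.1915]
eef_rot: [-179.7, 3.0, -151.4]
contact_force: [0.5, -1.2, 0.1]
gripper_width: 0.0005
```

```bash
python3 - <<'E'
from plan import *
a=np.radians(28); u=np.array([np.cos(a),np.sin(a)]); v=np.array([-u[1],u[0]]); o=np.array([.573,.203])
S=[]
for n in("scene","top"):
    im,d=r.capture(n); P=cloud(n,d); I=im.astype(int)
    S.append(cv2.resize(im[190:290,260:370] if n=="scene" else im[170:270,255:365],(400,364),interpolation=2))
    U=(P[...,:2]-o)@u*1000; V=(P[...,:2]-o)@v*1000; Z=P[...,2]*1000
    red=(I[...,2]>100)&(I[...,1]<80)&(I[...,0]<80)&(abs(V)<60)&(abs(U)<130)&(Z>30)&(Z<50)
    print(n,"red U",np.percentile(U[red],[1,99]).round(1),"V",np.percentile(V[red],[1,99]).round(1))
    g=(abs(abs(V)-51)<4)&(Z>40)&(Z<60)&(abs(U)<120); print("lips U",np.percentile(U[g],[1,99]).round(1))
    for t in("rib","lid","parts_box","lid_front","end_wall","terminal_white"): print(t,find(n,t,k=1))
cv2.imwrite("pics/f.png",np.hstack(S)); print(r.get_state()["tcp_pos"])
E
```

```text
scene red U [-44.9  88.5] V [-43.6  43.4]
lips U [-45.4  93.3]
rib [([0.546, 0.1848, 0.054], 0.87)]
lid [([0.5982, 0.2127, 0.0348], 0.84)]
parts_box [([0.598, 0.2138, 0.0005], 0.85)]
lid_front [([0.6532, 0.2449, 0.042], 0.57)]
end_wall [([0.6506, 0.2484, 0.0029], 0.67)]
terminal_white []
top red U [-45.1  87.9] V [-42.6  45.1]
lips U [-44.   93.5]
rib [([0.5406, 0.1894, 0.0525], 0.82)]
lid [([0.5869, 0.212, 0.0376], 0.57)]
parts_box [([0.593, 0.2152, 0.0066], 0.66)]
lid_front [([0.6537, 0.2496, 0.0434], 0.82)]
end_wall [([0.6573, 0.2455, 0.0033], 0.46)]
terminal_white [([0.5405, 0.1883, 0.0529], 0.41)]
[ 0.42461443 -0.03420732  0.18967979]
```

View pics/f.png

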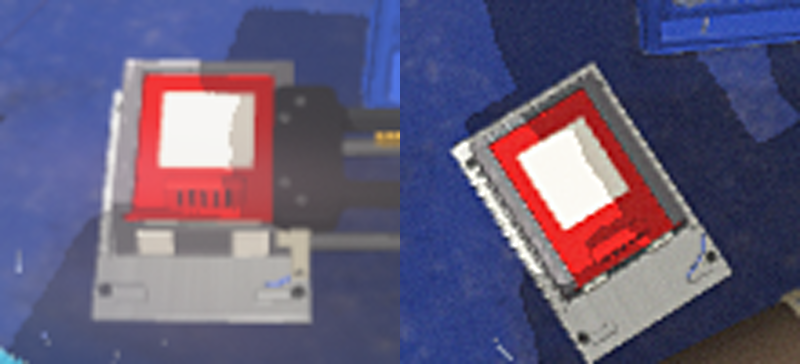

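Both views show the lid closed. Its front edge is at U≈88 mm with the box's outer end at 93.5 mm (the wall is 6 mm thick), and its rear edge is flush with the mouth. Handing in.

```bash
python3 -c "
from plant import r
print(r.close_job())"
```

```text
the job is handed in; nothing more can be done
None
```

I put the white terminal block in the box, pushed the lid over the ridge to its stop, and handed the job in at about 12.5 s on the robot's clock. No verdict is reported.

- **Block:** I gripped it at 11.9 mm and let it go inside the box while the lid was still open. The top camera then found it in the box at (0.601, 0.213, 0.011). After the lid closed it could no longer be seen. The networks then reported nothing from the scene camera. From the top camera they gave one low-confidence hit (0.41) at the rib, which I took as false.
- **Lid:** The box slid about 27 mm before it butted against the cradle. The highest force reading was about 13.6 N on the tool, below the 25 N limit. The lid did not move under that last push. I never saw a clear snap in the readings, which I took only every one or two rows.
- **Lid position:** In both cameras the rear edge is flush with the mouth of the box, within 1 mm. The front edge is within about 1 mm of the far wall's inner face.
- **Disagreement:** The networks' direct readings of the lid and box positions differed by 5 to 11 mm between the cameras. I relied on the depth measurements instead.
- **Other items:** I did not measure the black terminal block, the tape roll or the circuit board again at the end. The fingers and what they carried stayed clear of all three.

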